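# Ratchet-clamp a freshly glued block and hang out the red tag

## Task

Clamp the freshly glued wooden block: pump the clamp's red lever handle back and forth in full strokes until the orange spring pad is pushed in and presses the block firmly against the fixed jaw, and stop there: one stroke more would squeeze it too hard, and the jaw must be moved by the lever only. Then hang the red-faced tag through its window on the upturned hook, red face outward (away from the hook's post), and let go. Leave everything else on the table as it stands.

Things in the scene. Friction and masses are not known exactly. Their poses are not given: they have to be found in the camera images.
- clamp: blue bench ratchet clamp fixed to the table, bed 390 x 110 x 18 mm; origin on the table, 10 mm from the bed's middle; own +x = closing direction (moving jaw towards fixed jaw), +y = side where the lever handle sticks out, z up. Fixed jaw: block 100 wide, 82 high, at x 150 to 180 mm
- lever (a joint): flat steel lever, 65 mm above the table, on a vertical axis: 0 rad = back stop, 0.40 = forward stop (handle towards the fixed jaw, clockwise from above); at 0.20 it points along the clamp's +y. Starts anywhere, stays where left. A stroke from below 0.04 to above 0.36 drives the jaw one 12 mm tooth, never two; swinging back, the pawl clicks over the teeth and the jaw stays. Needs up to 6 N
- lever_knob (a point): centre of the lever's round upright red handle, 24 mm in diameter, 66 mm high, 131 mm above the table at its top, standing 175 mm from the pivot; this point is at its axis, at a height of 131 mm (its top end). To be held from above; it may turn in the grip
- lever_pivot (a point): the lever's axis of rotation (vertical), at 57 mm height
- carriage (a joint): travel of the moving jaw, m: 0 = fully open, grows as it closes, forward only. Starts at 0 to 0.030, on a tooth or between (the first stroke may then give 3 to 17 mm). After a full stroke it rests at 0.006, 0.018, 0.030, 0.042, 0.054 or 0.066 (within 2 mm). The pad meets the block at 0.055 to 0.058: the right end is the tooth at 0.066
- jaw: moving jaw (blue block 30 x 90 x 55 mm, top 75 mm above the table) with its toothed steel bar, which runs back under the lever; origin coincides with the clamp's when fully open. Do not push it by hand
- pad (a joint): how far the orange spring pad (plate 90 wide, 46 high, 8 thick, on two rods before the moving jaw) is pushed in, m: 0 = free (20 mm gap to the jaw), 0.016 = bottomed; 1.5 N/mm. Correct clamping pushes it in 6 to 8 mm; one tooth less leaves it nearly free, one more bottoms it
- pad_face (a point): middle of the pad's front face, 47 mm above the table
- fixed_jaw_face (a point): middle of the fixed jaw's clamping face, 47 mm above the table; own x is the closing direction
- block: glued block, two wooden halves with a white glue line, 60 mm along the clamp's x, 76 mm wide, 44 mm high, lying loose on the bed 1 to 4 mm short of the fixed jaw; origin at the centre of its underside, which is 18 mm above the table. Clamped, its origin lies at about x 120, y 0 mm of the clamp
- tag: the tag to hang: plywood paddle 54 wide, 121 high, 50 g, upright in holder_red's slot. Origin: centre of underside; x normal to the faces, y across, z up. +x face red with a white dot, -x face bare wood. Panel 7 thick, z 0-55 mm; window 28 wide, right through, z 55-87, between side strips 7 thick; grip bar 10 thick, 54 wide, z 87-121, to be pinched from above across thickness or width
- tag_eye (a point): middle of the upper edge of the red tag's window (87 mm above its underside); axes as the tag's
- holder_red: fixed dark wood foot 50 x 80 x 40 mm, origin at the centre of its underside; along its y runs a 9 mm wide, 28 mm deep slot, open at the top, in which the red tag stands (floor of the slot 12 mm above the table)
- hook: fixed steel stand: foot 90 mm across, post 14 thick, 164 high. At its top a hook of 8 mm round bar runs level along own +x (outward), axis 160 mm above the table, to an upturned tip (x 61 to 69 mm, top at 176 mm, the highest point). Origin: on the table under the post
- hook_seat (a point): top of the level part of the hook, 35 mm out from the post's axis, 164 mm above the table; own x points outward along the hook. The red tag's window edge (tag_eye) comes to rest here, 10 to 58 mm from the post's axis will do
- tag_blue: the other tag, blue face, standing in holder_blue; otherwise as the red tag (54 wide, 121 high, origin at the centre of its underside). To be left in place
- holder_blue: fixed dark wood foot 50 x 80 x 40 mm, origin at the centre of its underside; along its y runs a 9 mm wide, 28 mm deep slot, open at the top, in which the blue tag stands (floor of the slot 12 mm above the table)
- paper_cup: white paper cup turned upside down, 76 mm wide at the table, 92 high, between the lever and the hook; origin at the centre of its underside. Leave it
- water_cup: white open plastic cup, 72 mm wide, 90 high, behind the hook's post; origin at the centre of its underside. Leave it
- jute_egg: tan jute-wrapped egg with a flat foot, 60 mm wide, 77 high, beside the lever handle's swing; origin at the centre of its underside. Leave it
- yarn_ball: pale ball of twine with a flat foot, 72 mm wide, 66 high, beyond the clamp; origin at the centre of its underside. Leave it
- brush: paint brush lying on the table beyond the clamp, 180 mm long, red handle. Leave it
- glue_bottle: white bottle, 60 mm wide, 150 high; origin at the centre of its underside. Leave it
- plaster_tub: white lidded tub, 120 mm wide, 115 high; origin at the centre of its underside. Leave it
There are look-alikes about, which are no part of the job. What is shaped like the tag but black or yellow is not meant.

How it is judged (in metres and radians):
On the way, in this order (a step that is already met when the one before it is completed fails the run):
1. the block is clamped: the pad is pushed in 3.5 to 11.5 mm and presses the block against the fixed jaw (value of joint pad between 0.0035 and 0.0115 m and y of block in the frame of clamp between -0.02 and 0.02 m and x of block in the frame of clamp above 0.112 m and contact force between block and clamp above 4 N), for 0.2 s.
2. after that, the red tag hangs on the hook, red face outward, released (x of tag_eye in the frame of hook_seat between -0.028 and 0.026 m and y of tag_eye in the frame of hook_seat between -0.013 and 0.013 m and z of tag_eye in the frame of hook_seat between -0.005 and 0.008 m and angle between tag's own z axis and vertical below 0.3 rad and angle between the x axis of tag and the x axis of hook, either way round below 0.45 rad and x of hook in the frame of tag below 0 m and contact force between tag and hook above 0.1 N and contact force between tag and the fingers below 0.1 N and linear speed of tag below 0.05 m/s), for 0.2 s.
At the end, for the whole second after the job is handed in: The pad is pushed in 3.5 to 11.5 mm and holds the block, within 20 mm of the centre line, on the fixed jaw. The red tag hangs still and released by its window edge on the level hook bar, 7 to 61 mm from the post axis, upright within 0.3 rad, red face outward within 0.45 rad (all of step 1 and all of step 2); the robot touches nothing.
It fails at once if the block is squeezed too hard: the pad is pushed in more than 13.5 mm (value of joint pad above 0.0135 m).
It fails at once if the robot pushes the moving jaw itself with more than 5 N (contact force between any of the fingers, the arm and jaw above 5 N).
It fails at once if a bystander (cups, egg, ball, brush, bottle, tub, blue tag) is moved more than 30 mm (distance of any of paper_cup, water_cup, jute_egg, yarn_ball, brush, glue_bottle, plaster_tub, tag_blue from where it was at the start of the episode above 0.03 m).
It also fails if it takes over 72 s, if anything falls off the work surface, if the arm or the gripper's body presses on something with over 40 N, if the wrist force passes 120 N, or if a joint passes its speed limit or range.

## Robot

A 7-joint arm with a two-finger parallel gripper is mounted at the origin on the work surface. World frame = base frame: x ahead of the robot, y to its left, z up, the work surface at z = 0. Lengths are in m, angles in degrees, forces in N, time in s.
With the tool pointing down it reaches from about 0.425 to 0.8 m from the base axis. Payload 8.3 kg.
Tool frame: the origin (TCP) lies at the very end of the fingers, on their centre line; the grasp point (between the pads) lies 19 mm behind it; z points along the fingers, y is the line along which they close (so a half turn about z gives the same grasp; the last joint's range is limited). The gripper opens to 85 mm and grips with 20 to 120 N. Pads are 22 mm wide; open, the fingers measure 114 mm over their backs; the gripper's body (76 mm by 85 mm) begins 54 mm behind the grasp point. The pads swing forward as they close: fully open they stand 13 mm farther back than shut.
Start: joints at [63.031, 21.967, 0.94, 78.501, -0.361, 79.538, -2.664], TCP at [0.248, -0.574, 0.231] pointing down, gripper open.
Joint ranges: [-169.22, 169.22], [-14.56, 117.87], [-87.37, 89.26], [10.42, 133.3], [-82.24, 262.24], [0.94, 117.77], [-172.7, 172.7]. Speed limits (degrees/s): [136.94, 136.94, 172.46, 172.46, 180, 180, 180].

## Interface

Orientations are given as a 3x3 rotation matrix whose columns are the frame's x, y, z axes.
In Python, from workcell import monitor, capture, close_job gives the robot as it stands.
- The arm moves only by the tool servo_tool, never from a script. Its argument "motion" is one flat list of numbers, 7 for each row, row after row: the closure in counts, from 0 (fully open) to 255 (shut), then the shift along the tool's x, y, z in m, then the turn, a rotation vector about the tool's x, y, z in rad. A call has 1 to 20 rows; each row is the pose to reach, as a shift and turn from the pose commanded when the call began, along the tool's axes at that moment; what a row does not reach only later rows make up. A row lasts 1/8 s, in which the tool goes at most 62.5 mm and 10.7 degrees, less where a joint would pass 70% of its speed; a pose out of reach is approached as far as the arm can. A call with a gripper value outside its range is refused whole. The fingers move at their own pace and stop on an object; the grip force is fixed at half the most. Time passes only in rows, so rows that repeat a pose let the fingers close. It gives the time, the measured TCP pose, the force, the opening and the grip force at its end, in the units of the state.
- monitor.observe(): the state, without advancing time (a new reading comes with each control period).
- capture(name): name is "scene" or "top"; returns a dict with "img" (400x640x3 uint8, blue, green, red), "fx", "fy", "cx", "cy" (pixels), "k1" (the pictures are not rectified: a ray, as slopes to the right and down, at radius r is drawn at 1 + k1 r^2 times it, then the intrinsics apply), "world_from_camera" (4x4, takes a point from camera to world coordinates). Camera axes: x right, y down, z forward; pixel columns grow to the right and rows downward; lengths in m; the calibration is good to about 2 mm. A picture is of the moment at which its call begins. There is no depth.
- close_job(): hands the job in; it is judged then, once.
The state is a dict: "t": time; "joints": joint angles; "dq": joint speeds; "joint_torque": joint torques, N m; "tcp_pos": TCP position; "ee_rot": TCP orientation; "ft_force": force on the tool from outside, world axes, zero at the start; "wrist_torque": the same for the moment, N m; "grip_width": finger opening in m; "grasp_force": force on a finger pad.
Only numpy, scipy, OpenCV 4.12 (cv2) and the standard library are available. Lean on these libraries where they do the work, as an engineer would, in place of code of your own. Each camera call takes 0.05 s, during which the arm holds its last target. There are 200 camera calls.

## Working session

There is one attempt and no reset: what is moved stays moved. The work goes in short steps, Python scripts to look and compute and a tool call to move; the robot and the scene stay as the last step left them, time stands still between calls to the robot, and variables do not carry over. Pictures are saved under pics/ and viewed, at most 10 in all, crops included, and the job is handed in when it is done.

Besides the shell and the picture viewer there is one more tool, called after "Request:" as name(argument=value, ...) on one line, values as JSON. servo_tool: Moves the arm, as the interface text tells. Its arguments: {"type":"object","properties":{"motion":{"type":"array"}},"required":["motion"]}

```bash
mkdir -p pics
cat > h.py <<'E'
import numpy as np, cv2
from workcell import monitor, capture, close_job
def undist(c,u,v):
    d=np.array([(u-c["cx"])/c["fx"],(v-c["cy"])/c["fy"]]);r=d.copy()
    for _ in range(20): r=d/(1+c["k1"]*(r@r))
    return r
def ray(c,u,v):
    T=np.array(c["world_from_camera"]);s=undist(c,u,v)
    return T[:3,3],T[:3,:3]@np.array([s[0],s[1],1.])
def onz(c,u,v,z):
    o,d=ray(c,u,v);return o+d*(z-o[2])/d[2]
def proj(c,p):
    T=np.array(c["world_from_camera"]);q=T[:3,:3].T@(np.asarray(p,float)-T[:3,3]);s=q[:2]/q[2];s=s*(1+c["k1"]*(s@s))
    return np.array([s[0]*c["fx"]+c["cx"],s[1]*c["fy"]+c["cy"]])
def tri(c1,p1,c2,p2):
    o1,d1=ray(c1,*p1);o2,d2=ray(c2,*p2)
    k=np.linalg.lstsq(np.c_[d1,-d2],o2-o1,rcond=None)[0]
    a,b=o1+k[0]*d1,o2+k[1]*d2
    return (a+b)/2,np.linalg.norm(a-b)
E
python3 - <<'E'
from h import *
for n in("scene","top"):
    c=capture(n);cv2.imwrite(f"pics/{n}0.png",c["img"])
    print(n,c["fx"],c["cx"],c["cy"],c["k1"],np.round(c["world_from_camera"],3).tolist())
s=monitor.observe();print(s)
E
```

```text
scene 387.42744902934544 321.68202177117996 201.8075653236144 -0.07129940016380167 [[-0.138, 0.761, -0.634, 1.237], [0.99, 0.116, -0.076, 0.073], [0.016, -0.638, -0.77, 0.949], [0.0, 0.0, 0.0, 1.0]]
top 470.7955622418563 314.38327300528437 199.35318251893045 -0.07207029454499261 [[0.023, -0.99, 0.136, 0.343], [-1.0, -0.023, -0.001, -0.034], [0.004, -0.136, -0.991, 1.424], [0.0, 0.0, 0.0, 1.0]]
{'t': 0.1, 'joints': array([63.03209665, 22.00991613,  0.9386838 , 78.55616884, -0.35932998,
       79.53885851, -2.66578641]), 'dq': array([-0.10595916, -0.19772727, -0.13087863, -0.10447207, -0.00558156,
       -0.00809984, -0.03453256]), 'joint_torque': array([ 3.05724396e-03, -6.29132509e+01,  8.47221091e-01, -3.72757244e+01,
        1.65678706e-02,  1.04927170e-02, -7.81093803e-06]), 'tcp_pos': array([ 0.24769299, -0.57331646,  0.23037762]), 'ee_rot': array([[ 9.17990375e-01,  3.96601937e-01, -7.58835814e-04],
       [ 3.96602659e-01, -9.17988961e-01,  1.61196714e-03],
       [-5.72936095e-05, -1.78072662e-03, -9.99998413e-01]]), 'ft_force': array([-0.54204746, -0.06614426, -0.49850578]), 'wrist_torque': array([-0.00347394,  0.04037908,  0.01066567]), 'grasp_force': 0.0, 'grip_width': 0.0853093294077819}
```

View pics/scene0.png

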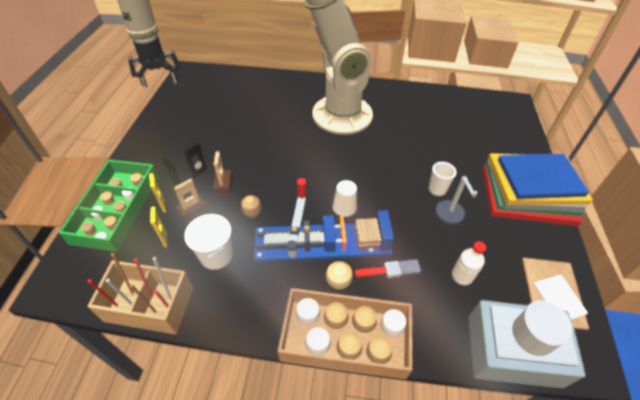

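View pics/top0.png

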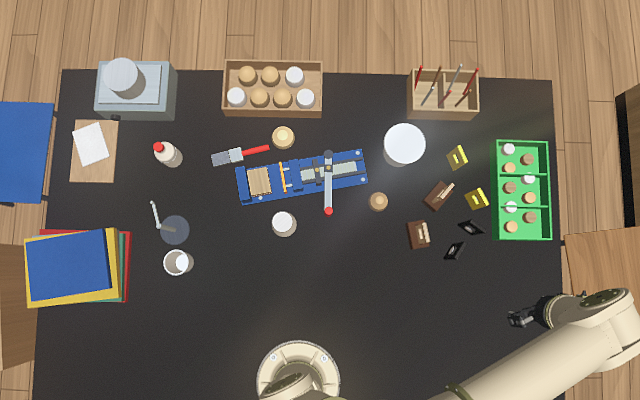

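Scene: clamp around (325,240), red knob at (301,183), hook (455,200), holder-tags at (187,195) and (220,172), yellow tags (157,190),(157,225), black (170,165),(194,160). Top: knob (328,211), holders (438,195) and (419,233), hook post (174,228) with tip towards (154,203). I'll zoom in on the tags and the clamp.

Run:
```python
from h import *
c=capture("scene")["img"];t=capture("top")["img"]
a=cv2.resize(c[135:255,135:255],(400,400),interpolation=cv2.INTER_CUBIC)
b=cv2.resize(t[140:260,385:505],(400,400),interpolation=cv2.INTER_CUBIC)
cv2.imwrite("pics/tags.png",np.hstack([a,b]))
a=cv2.resize(c[170:270,245:405],(800,500)[:2],interpolation=cv2.INTER_CUBIC)[:, :]
cv2.imwrite("pics/clamp.png",cv2.resize(np.vstack([cv2.resize(c[165:265,245:405],(640,300)),cv2.resize(t[135:225,230:390],(640,300))]),(640,600)))
```

```text
(no output)
```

View pics/tags.png

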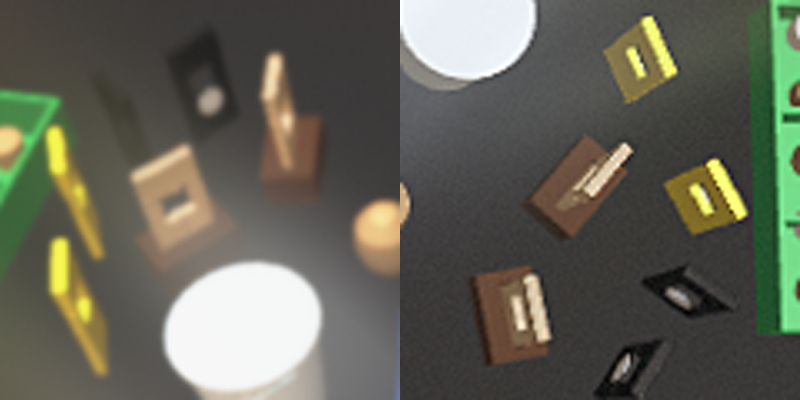

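View pics/clamp.png

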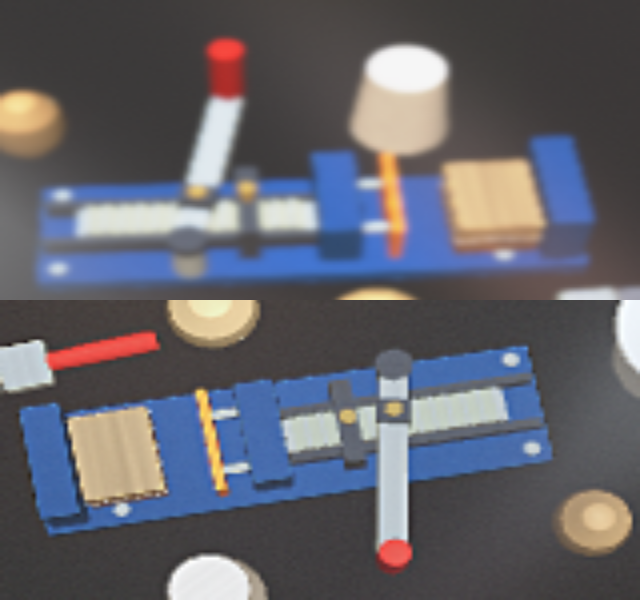

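Tag-like candidates (scene / top): wood tag A (187,195)/(438,195), wood tag B (220,172)/(419,233); yellow (157,190),(157,225) and black (170,165),(194,160) ruled out. Both wood tags show bare sides, so I look for any hint of the coloured faces.

Run:
```python
from h import *
# average several frames
def avg(n,k=4):
    cs=[capture(n) for _ in range(k)];c=cs[0];c["img"]=np.mean([x["img"].astype(float) for x in cs],0);return c
out=[]
for n,(x0,y0,x1,y1) in(("scene",(165,145,245,225)),("top",(400,170,470,260))):
    c=avg(n);m=c["img"]
    roi=m[y0:y1,x0:x1]
    big=cv2.resize(roi,(390,390),interpolation=cv2.INTER_NEAREST)
    mean=big.mean(2,keepdims=True)
    out.append(np.clip(40+1.6*(mean+(big-mean)*3),0,255).astype(np.uint8))
cv2.imwrite("pics/sat.png",np.hstack(out))
```

```text
(no output)
```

View pics/sat.png

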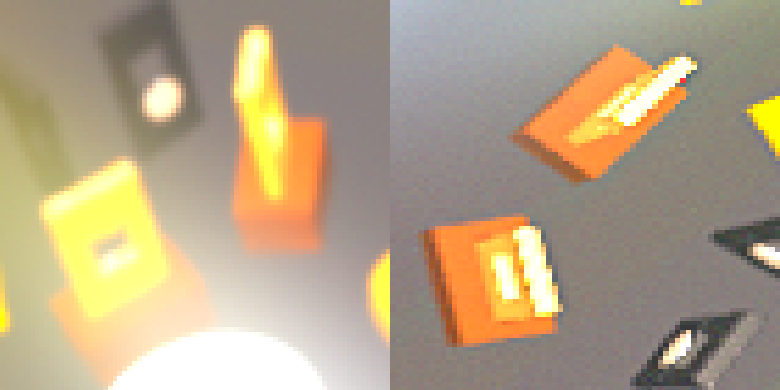

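Run:
```python
from h import *
m=np.mean([capture("top")["img"].astype(float) for _ in range(6)],0)
print("A RGB");
for y in range(183,198): print(y,' '.join('%3d/%3d/%3d'%tuple(m[y,x,::-1]) for x in range(446,456)))
r=m[...,2]-m[...,1]
# compare B right edge
print("B")
for y in range(222,244,2): print(y,' '.join('%3d/%3d/%3d'%tuple(m[y,x,::-1]) for x in range(422,432)))
```

```text
A RGB
183  63/ 64/ 63  64/ 64/ 63  62/ 62/ 61  55/ 57/ 57  85/ 75/ 58 169/145/110 243/221/191 112/101/ 76  51/ 52/ 52  58/ 58/ 58
184  64/ 63/ 62  58/ 62/ 62  57/ 58/ 58  88/ 76/ 60 134/106/ 72 225/209/185 227/207/176 245/223/197  93/ 84/ 61  54/ 55/ 54
185 100/ 76/ 61  59/ 58/ 57 104/ 85/ 64 153/123/ 86 222/205/179 219/200/172 224/205/175 239/217/184 162/150/127  50/ 51/ 51
186 121/ 94/ 72 127/104/ 75 102/ 88/ 66 234/225/209 219/200/171 221/201/172 231/212/182 194/137/111  38/ 42/ 43  55/ 55/ 54
187 128/105/ 78  93/ 76/ 57 233/223/195 220/201/173 220/201/171 229/209/178 213/208/187  31/ 37/ 39  51/ 52/ 51  62/ 62/ 59
188 123/101/ 73 195/174/142 218/199/170 220/201/172 229/211/182 230/181/152  85/ 40/ 40  48/ 52/ 51  57/ 58/ 55  60/ 60/ 57
189 206/178/141 220/201/172 221/202/173 225/207/177 245/237/224  57/ 53/ 48  45/ 49/ 50  55/ 58/ 56  58/ 60/ 57  60/ 61/ 58
190 218/199/170 221/202/175 226/208/180 232/214/187 168/109/ 79 106/ 70/ 50  85/ 69/ 54  57/ 60/ 58  58/ 59/ 56  60/ 60/ 57
191 222/205/176 225/207/178 233/215/189 120/100/ 73  96/ 66/ 47 107/ 73/ 55 117/ 80/ 58  70/ 63/ 57  5
[... 1431 characters left out ...]
/206/180 227/207/177 205/187/162 122/112/ 98  44/ 43/ 46  57/ 55/ 54  59/ 56/ 55
234 148/127/ 98  99/ 76/ 51 174/145/106 214/192/160 224/204/176 236/216/188 174/153/130  33/ 34/ 37  52/ 50/ 50  57/ 56/ 54
236 190/170/140 103/ 81/ 56  71/ 53/ 34 194/176/149 225/206/178 231/211/181 200/179/147 106/ 93/ 74  45/ 44/ 46  57/ 55/ 54
238 203/181/151 126/104/ 76 101/ 78/ 54 197/184/150 223/207/176 228/208/178 226/206/178 151/134/112  41/ 40/ 43  55/ 53/ 51
240 119/ 97/ 70 118/ 95/ 70 114/ 92/ 66 109/ 86/ 56 207/188/160 231/213/184 241/221/191 193/173/143  85/ 77/ 64  52/ 50/ 51
242 124/100/ 73 124/ 99/ 72 115/ 91/ 67  99/ 77/ 54 147/122/ 97 161/133/ 97 137/112/ 77  76/ 65/ 51  44/ 45/ 45  55/ 53/ 53
```

Faint red (e.g. 85/40/40, 140/81/65) runs along tag A's lower-right edge in the top view and nowhere on B. So A is the red tag, with its red face towards lower-right (−x, −y). Now I measure everything.

Run:
```python
from h import *
T=capture("top");S=capture("scene");np.set_printoptions(precision=4,suppress=True)
def mask(c,lo,hi,box):
    h=cv2.cvtColor(c["img"],cv2.COLOR_BGR2HSV);m=cv2.inRange(h,lo,hi);z=np.zeros_like(m);x0,y0,x1,y1=box;z[y0:y1,x0:x1]=m[y0:y1,x0:x1];return z
m=mask(T,(0,150,90),(10,255,255),(315,195,345,225))|mask(T,(170,150,90),(180,255,255),(315,195,345,225))
ys,xs=np.nonzero(m);print("knob px top",xs.mean(),ys.mean(),xs.min(),xs.max(),ys.min(),ys.max(),len(xs))
# top disc ~ use bright part
m2=mask(S,(0,150,60),(10,255,255),(285,170,315,205))|mask(S,(170,150,60),(180,255,255),(285,170,315,205))
ys,xs=np.nonzero(m2);print("knob px scene",xs.min(),xs.max(),ys.min(),ys.max())
kt=(328.5,211)
print("knob z131",onz(T,*kt,.131))
print("pivot z70",onz(T,328.5,153.6,.072))
for p in((361.2,149),(367.7,183),(242.5,205)):print("bed corner",onz(T,*p,.018))
# blue contour
m=mask(T,(100,120,60),(125,255,255),(225,140,375,215));cn=max(cv2.findContours(m,0,2)[0],key=cv2.contourArea)
print("hull",cv2.approxPolyDP(cv2.convexHull(cn),2,True)[:,0].tolist())
# bright bar tag A & B
for nm,b in(("A",(435,178,458,205)),("B",(415,215,435,250))):
    x0,y0,x1,y1=b;g=T["img"][y0:y1,x0:x1,2]>180
    k,l,st,ce=cv2.connectedComponentsWithStats(g.astype(np.uint8))
    for i in range(1,k):
        if st[i,4]>15:
            ys,xs=np.nonzero(l==i);r=cv2.minAreaRect(np.c_[xs+x0,ys+y0].astype(np.float32));print(nm,st[i,4],r,[onz(T,*q,.133)[:2] for q in cv2.boxPoints(r)],onz(T,*r[0],.133))
cv2.imwrite("pics/hook.png",np.hstack([cv2.resize(S["img"][155:235,420:500],(400,400),interpolation=2),cv2.resize(T["img"][195:275,140:220],(400,400),interpolation=2)]))
```

```text
knob px top 328.24615384615385 211.1846153846154 324 332 207 216 65
knob px scene 297 305 178 196
knob z131 [ 0.4893 -0.0748  0.131 ]
pivot z70 [ 0.6657 -0.0735  0.072 ]
bed corner [ 0.6956 -0.175   0.018 ]
bed corner [ 0.5903 -0.1956  0.018 ]
bed corner [0.5142 0.1809 0.018 ]
hull [[323, 190], [242, 205], [235, 168], [323, 155]]
A 76 ((446.0, 191.0), (5.656853675842285, 19.798988342285156), 45.0) [array([ 0.5381, -0.3764]), array([ 0.5787, -0.4166]), array([ 0.5676, -0.4278]), array([ 0.5271, -0.3875])] [ 0.5528 -0.402   0.133 ]
B 70 ((425.6243896484375, 232.08047485351562), (18.857622146606445, 3.701680898666382), 77.90524291992188) [array([ 0.461 , -0.3332]), array([ 0.4634, -0.3433]), array([ 0.4128, -0.3539]), array([ 0.4104, -0.3439])] [ 0.4368 -0.3436  0.133 ]
B 26 ((420.30767822265625, 233.5384979248047), (9.41357421875, 2.3533935546875), 78.69007110595703) [array([ 0.4445, -0.3231]), array([ 0.4459, -0.3295]), array([ 0.4206, -0.3345]), array([ 0.4192, -0.3281])] [ 0.4325 -0.3288  0.133 ]
```

View pics/hook.png

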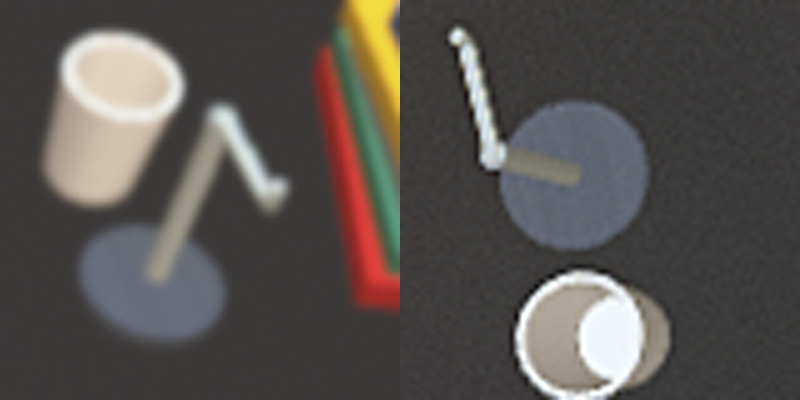

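Hook crop: post top at top px (158,226), tip (151.4,202.4); scene post top (464.4,177), tip (475,192). The foot disc centre is at top px (174.6,230), and the water cup is behind the post.

```bash
cat >> h.py <<'E'
np.set_printoptions(precision=4,suppress=True)
def rel(pos,yvec=None,zt=(0,0,-1)):
    "shift and turn in present tool axes to put TCP at pos, pointing down, tool y along yvec (nearest half turn)"
    from scipy.spatial.transform import Rotation as R
    s=monitor.observe();M=s["ee_rot"];d=M.T@(np.array(pos)-s["tcp_pos"])
    y=M[:,1].copy() if yvec is None else np.array([*yvec,0.])
    y[2]=0;y/=np.linalg.norm(y)
    if y@M[:,1]<0:y=-y
    z=np.array(zt,float);N=np.c_[np.cross(y,z),y,z]
    return np.r_[d,R.from_matrix(M.T@N).as_rotvec()]
E
python3 - <<'E'
from h import *
T=capture("top");S=capture("scene")
print("knob tri",tri(T,(328.5,211),S,(301.7,181)))
O=np.array([.604,.0133]);X=np.array([-.198,.980]);Y=np.array([-.98,-.198])
def cl(p):d=p[:2]-O;return np.array([d@X,d@Y])
for nm,b,k in(("post",(158,226.4),(464.4,177)),("tip",(151.4,202.4),(475,191))):print(nm,tri(T,b,S,k),onz(T,*b,.164 if nm=="post" else .176))
print("foot",onz(T,174.6,230,.008))
h=cv2.cvtColor(T["img"],cv2.COLOR_BGR2HSV)
m=cv2.inRange(h,(8,150,150),(22,255,255));m[:150]=0;m[200:]=0;m[:,:275]=0;m[:,295:]=0
ys,xs=np.nonzero(m);print("pad px",len(xs),cv2.minAreaRect(np.c_[xs,ys].astype(np.float32)));
r=cv2.minAreaRect(np.c_[xs,ys].astype(np.float32))
print("pad corners clamp",[cl(onz(T,*q,.070)) for q in cv2.boxPoints(r)],"centre",cl(onz(T,*r[0],.070)))
print("block/fixed jaw edges", cl(onz(T,235.5,168,.082)),cl(onz(T,250,203,.082)))
# jaw top: crop corners (237,385),(272,380),(290,480),(255,487)
for q in((237,385),(272,380),(290,480),(255,487)):print("jaw",cl(onz(T,230+q[0]/4,135+(q[1]-300)/3.333,.075)))
g=T["img"].astype(float)
for nm,b in(("A",(435,178,458,205)),):
    x0,y0,x1,y1=b;w=np.clip(g[y0:y1,x0:x1,1]-150,0,60);yy,xx=np.mgrid[y0:y1,x0:x1]
    k,l=cv2.connectedComponents((w>0).astype(np.uint8));l0=np.argmax(np.bincount(l[l>0]));w=w*(l==l0)
    P=np.c_[xx.ravel(),yy.ravel()];W=w.ravel();c=(P*W[:,None]).sum(0)/W.sum();C=np.cov(P.T,aweights=W);ev,V=np.linalg.eigh(C)
    a=onz(T,*(c-V[:,1]*9),.133);e=onz(T,*(c+V[:,1]*9),.133);print(nm,c,np.sqrt(12*ev),V[:,1],onz(T,*c,.133),(e-a)/np.linalg.norm(e-a))
print("A scene tri", tri(T,c,S,(185,182.5)))
print(proj(S,onz(T,*c,.133)))
# holder A corners from sat crop
for q in((618,45),(513,137),(588,180),(690,95)):print("holderA",onz(T,400+(q[0]-390)*70/390,170+q[1]*90/390,.040))
print("knob move",rel([.488,-.075,.20],[.198,-.98]))
E
```

```text
knob tri (array([ 0.4901, -0.0753,  0.1251]), np.float64(0.0005905512478706885))
post (array([0.4331, 0.3864, 0.1581]), np.float64(0.0013352558957998332)) [0.4327 0.3851 0.164 ]
tip (array([0.4965, 0.4046, 0.1721]), np.float64(0.0005952252301502175)) [0.4961 0.4035 0.176 ]
foot [0.4343 0.3854 0.008 ]
pad px 53 ((282.83599853515625, 177.34800720214844), (31.573284149169922, 2.057182788848877), 79.69515228271484)
pad corners clamp [array([ 0.0502, -0.0443]), array([ 0.0442, -0.0444]), array([0.0433, 0.0495]), array([0.0492, 0.0495])] centre [0.0467 0.0028]
block/fixed jaw edges [ 0.1774 -0.0463] [0.1518 0.0625]
jaw [ 0.0198 -0.0423]
jaw [-0.0062 -0.0423]
jaw [-0.0039  0.0476]
jaw [0.0221 0.0493]
A [446.2815 190.8151] [ 4.5358 19.1411] [-0.6967  0.7174] [ 0.5534 -0.4028  0.133 ] [-0.7198  0.6941  0.    ]
A scene tri (array([ 0.5534, -0.4029,  0.1333]), np.float64(0.00032351280962412065))
[185.1109 182.5763]
holderA [ 0.5999 -0.4137  0.04  ]
holderA [ 0.5342 -0.356   0.04  ]
holderA [ 0.5054 -0.3961  0.04  ]
holderA [ 0.5657 -0.4523  0.04  ]
knob move [ 0.4182 -0.3626  0.0314 -0.     -0.0001  0.2085]
```

Request:
servo_tool(motion=[0,0.209,-0.181,0.015,0,0,0.1,0,0.418,-0.363,0.03,0,0,0.208,0,0.418,-0.363,0.03,0,0,0.208,0,0.418,-0.363,0.03,0,0,0.208,0,0.418,-0.363,0.03,0,0,0.208,0,0.418,-0.363,0.03,0,0,0.208,0,0.418,-0.363,0.03,0,0,0.208,0,0.418,-0.363,0.03,0,0,0.208,0,0.418,-0.363,0.03,0,0,0.208,0,0.418,-0.363,0.03,0,0,0.208,0,0.418,-0.363,0.03,0,0,0.208,0,0.418,-0.363,0.03,0,0,0.208,0,0.418,-0.363,0.03,0,0,0.208])

```text
t: 2.72
tcp_pos: [0.4874, -0.076, 0.2014]
ee_rot: [[0.981, 0.196, 0.0], [0.196, -0.981, -0.0], [0.0, 0.0, -1.0]]
ft_force: [-0.2, -0.6, 0.1]
grip_width: 0.0855
grasp_force: 0.0
```

Run:
```python
from h import *
s=monitor.observe();print(s["t"],s["tcp_pos"],s["ee_rot"],s["joints"]);print(rel([.4895,-.075,.096],[.198,-.98]))
```

```text
2.725 [ 0.4874 -0.076   0.2014] [[ 0.9806  0.1963  0.0001]
 [ 0.1963 -0.9806 -0.0002]
 [ 0.0001  0.0003 -1.    ]] [ 24.933    7.9514 -21.6715 100.5026   3.0907  72.1189 -76.1808]
[ 0.0023 -0.0006  0.1054  0.0003 -0.0001 -0.0018]
```

Request:
servo_tool(motion=[0,0.002,0,0.05,0,0,0,0,0.002,0,0.105,0,0,0,0,0.002,0,0.105,0,0,0,0,0.002,0,0.105,0,0,0,255,0.002,0,0.105,0,0,0,255,0.002,0,0.105,0,0,0,255,0.002,0,0.105,0,0,0,255,0.002,0,0.105,0,0,0,255,0.002,0,0.105,0,0,0,255,0.002,0,0.105,0,0,0])

```text
t: 3.98
tcp_pos: [0.49, -0.0745, 0.0971]
ee_rot: [[0.98, 0.198, 0.001], [0.198, -0.98, -0.0], [0.001, 0.001, -1.0]]
ft_force: [-2.2, -0.7, 5.3]
grip_width: 0.0229
grasp_force: 58.5
```

Run:
```python
from h import *
s=monitor.observe();print(s["t"],s["tcp_pos"],s["ft_force"],s["grip_width"],s["grasp_force"])
piv=np.array([.6657,-.0735]);X=np.array([-.198,.980]);Y=np.array([-.98,-.198])
M=s["ee_rot"][:2,:2]
k=s["tcp_pos"][:2]-piv;print("lever",np.linalg.norm(k),.2+np.arctan2(k@X,k@Y))
th0=.2+np.arctan2(k@X,k@Y)
f=lambda th:.175*(np.sin(th-.2)*X+np.cos(th-.2)*Y)
for th in(.3,.2,.1,.02,-.02,.37,.39,.4,.42):print(th,M.T@(f(th)-f(th0)))
```

```text
3.975 [ 0.49   -0.0745  0.0971] [-2.1687 -0.7339  5.2984] 0.022887812971789254 58.46422255039215
lever 0.1757300445505884 0.3937262154886229
0.3 [-0.0024  0.0162]
0.2 [-0.0033  0.0337]
0.1 [-0.0024  0.0512]
0.02 [-0.0005  0.065 ]
-0.02 [0.0009 0.0719]
0.37 [-0.0008  0.0041]
0.39 [-0.0001  0.0006]
0.4 [ 0.0002 -0.0011]
0.42 [ 0.0009 -0.0045]
```

Request:
servo_tool(motion=[255,-0.0024,0.016,0,0,0,0,255,-0.0033,0.034,0,0,0,0,255,-0.0024,0.051,0,0,0,0,255,-0.0005,0.065,0,0,0,0,255,0,0.068,0,0,0,0,255,0,0.068,0,0,0,0])

```text
t: 4.72
tcp_pos: [0.5026, -0.1417, 0.0967]
ee_rot: [[0.98, 0.198, -0.001], [0.198, -0.98, -0.001], [-0.001, 0.0, -1.0]]
ft_force: [-5.0, -1.8, 7.0]
grip_width: 0.0226
grasp_force: 60.1
```

```bash
cat >> h.py <<'E'
piv=np.array([.6657,-.0735]);X=np.array([-.198,.980]);Y=np.array([-.98,-.198]);O=np.array([.604,.0133])
def cl(p):d=p[:2]-O;return np.array([d@X,d@Y])
def st():
    s=monitor.observe();k=s["tcp_pos"][:2]-piv
    print("t",s["t"],"lever",np.linalg.norm(k),.2+np.arctan2(k@X,k@Y),s["ft_force"],s["grip_width"],s["grasp_force"])
def pad():
    T=capture("top");h=cv2.cvtColor(T["img"],cv2.COLOR_BGR2HSV)
    m=cv2.inRange(h,(8,150,150),(22,255,255));m[:150]=0;m[205:]=0;m[:,:240]=0;m[:,295:]=0
    ys,xs=np.nonzero(m);r=cv2.minAreaRect(np.c_[xs,ys].astype(np.float32));x=cl(onz(T,*r[0],.070))
    print("pad px",len(xs),r[0],r[1],"face",x[0]+.004,"carriage if free",x[0]+.004-.031)
E
python3 -c "
from h import *
st();pad()"
```

```text
t 4.725 lever 0.17681527085144405 0.0035562527152567802 [-5.0185 -1.8138  6.9558] 0.02260273566819953 60.135977268218994
pad px 50 (283.013427734375, 177.90940856933594) (30.412431716918945, 2.0274953842163086) face 0.05048628975598349 carriage if free 0.019486289755983488
```

Request:
servo_tool(motion=[255,0,0.003,0,0,0,0,255,0,0.003,0,0,0,0])

```text
t: 5.03
tcp_pos: [0.5028, -0.1424, 0.0967]
ee_rot: [[0.98, 0.2, -0.002], [0.2, -0.98, 0.001], [-0.002, -0.002, -1.0]]
ft_force: [-7.8, 4.4, 10.0]
grip_width: 0.0225
grasp_force: 60.5
```

```bash
python3 -c "
from h import *
st()"
```

```text
t 5.025 lever 0.17684033732017626 -0.0007173726082781995 [-7.8099  4.3795  9.9994] 0.022477684437495628 60.47724187374115
```

Request:
servo_tool(motion=[255,-0.0035,-0.02,0,0,0,0,255,-0.0045,-0.037,0,0,0,0,255,-0.0036,-0.054,0,0,0,0,255,-0.0015,-0.069,0,0,0,0,255,-0.0015,-0.07,0,0,0,0,255,-0.0015,-0.07,0,0,0,0])

```text
t: 5.78
tcp_pos: [0.4877, -0.0747, 0.0967]
ee_rot: [[0.98, 0.199, -0.001], [0.199, -0.98, -0.0], [-0.001, 0.0, -1.0]]
ft_force: [-4.6, -2.0, 9.7]
grip_width: 0.0225
grasp_force: 60.8
```

```bash
python3 -c "
from h import *
st();pad()"
```

```text
t 5.775 lever 0.17804578759233194 0.3927301197821189 [-4.6304 -2.0397  9.6598] 0.022495998053511948 60.82458972930908
pad px 48 (278.6756591796875, 177.55406188964844) (31.564605712890625, 2.1371870040893555) face 0.06279121362074336 carriage if free 0.03179121362074336
```

Request:
servo_tool(motion=[255,-0.002,0.017,0,0,0,0,255,-0.003,0.035,0,0,0,0,255,-0.002,0.052,0,0,0,0,255,0,0.067,0,0,0,0,255,0.0003,0.069,0,0,0,0,255,0.0003,0.069,0,0,0,0,255,-0.002,0.052,0,0,0,0,255,-0.003,0.035,0,0,0,0,255,-0.002,0.017,0,0,0,0,255,0,0,0,0,0,0,255,0,0,0,0,0,0,255,0,0,0,0,0,0])

```text
t: 7.32
tcp_pos: [0.4872, -0.0745, 0.0963]
ee_rot: [[0.98, 0.199, -0.002], [0.199, -0.98, 0.0], [-0.002, -0.0, -1.0]]
ft_force: [-6.3, -1.9, 8.7]
grip_width: 0.0227
grasp_force: 62.3
```

```bash
python3 -c "
from h import *
st();pad()"
```

```text
t 7.325 lever 0.1784794221531298 0.39356745424562734 [-6.2929 -1.9304  8.6744] 0.022721186437519022 62.29248404502869
pad px 44 (274.5810852050781, 178.48648071289062) (31.729001998901367, 1.9727872610092163) face 0.07502646244583092 carriage if free 0.044026462445830916
```

Request:
servo_tool(motion=[255,-0.001,0.017,0,0,0,0,255,-0.002,0.035,0,0,0,0,255,-0.001,0.052,0,0,0,0,255,0.001,0.067,0,0,0,0,255,0.0013,0.069,0,0,0,0,255,0.0013,0.069,0,0,0,0,255,-0.001,0.052,0,0,0,0,255,-0.002,0.035,0,0,0,0,255,-0.001,0.017,0,0,0,0,255,0.001,0,0,0,0,0,255,0.001,0,0,0,0,0,255,0.001,0,0,0,0,0])

```text
t: 8.88
tcp_pos: [0.4876, -0.0744, 0.096]
ee_rot: [[0.98, 0.2, -0.003], [0.2, -0.98, -0.0], [-0.003, -0.0, -1.0]]
ft_force: [-8.0, -1.8, 5.7]
grip_width: 0.0227
grasp_force: 63.1
```

```bash
python3 -c "
from h import *
st();pad()"
```

```text
t 8.875 lever 0.17809014250501806 0.3943853564030647 [-8.0392 -1.8117  5.6999] 0.02272438004329014 63.14107418060303
pad px 45 (270.26788330078125, 180.04037475585938) (30.413063049316406, 2.9128000736236572) face 0.08818561393763755 carriage if free 0.05718561393763755
```

Request:
servo_tool(motion=[255,-0.002,0.017,0,0,0,0,255,-0.003,0.035,0,0,0,0,255,-0.002,0.052,0,0,0,0,255,0,0.067,0,0,0,0,255,0.0003,0.069,0,0,0,0,255,0.0003,0.069,0,0,0,0,255,-0.002,0.052,0,0,0,0,255,-0.003,0.035,0,0,0,0,255,-0.002,0.017,0,0,0,0,255,0,0,0,0,0,0,255,0,-0.001,0,0,0,0,255,0,-0.001,0,0,0,0])

```text
t: 10.42
tcp_pos: [0.487, -0.0745, 0.0961]
ee_rot: [[0.98, 0.198, -0.003], [0.198, -0.98, -0.002], [-0.004, 0.001, -1.0]]
ft_force: [-9.8, -3.8, 3.6]
grip_width: 0.0226
grasp_force: 63.4
```

```bash
python3 -c "
from h import *
st();pad()
T=capture('top');S=capture('scene')
cv2.imwrite('pics/c2.png',np.vstack([cv2.resize(S['img'][165:265,245:405],(640,300),interpolation=2),cv2.resize(T['img'][135:225,230:390],(640,300),interpolation=2)]))
"
```

```text
t 10.425 lever 0.17872061155703145 0.39349668065456156 [-9.7524 -3.7928  3.5974] 0.0225511374974385 63.422688245773315
pad px 47 (269.1756896972656, 179.55404663085938) (31.729005813598633, 2.794782876968384) face 0.0910940234746365 carriage if free 0.06009402347463651
```

View pics/c2.png

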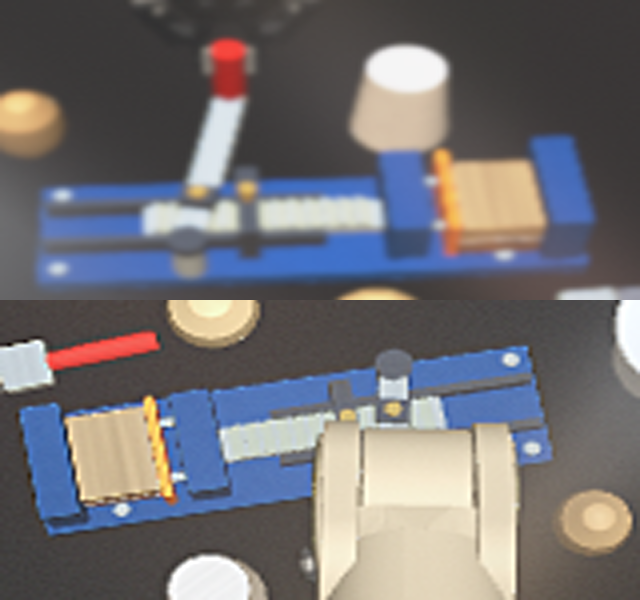

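The crop shows the pad pressed on the block (pad edge at crop px ~(160,450)), with the jaw gap shortened and the jaw four teeth forward of its start. Clamped; I release and go up.

Request:
servo_tool(motion=[0,0,0,0,0,0,0,0,0,0,0,0,0,0,0,0,0,0,0,0,0,0,0,0,0,0,0,0,0,0,0,-0.05,0,0,0,0,0,0,-0.11,0,0,0,0,0,0,-0.15,0,0,0,0,0,0,-0.15,0,0,0])

```text
t: 11.58
tcp_pos: [0.4911, -0.0743, 0.25]
ee_rot: [[0.98, 0.199, 0.007], [0.199, -0.98, -0.001], [0.007, 0.003, -1.0]]
ft_force: [0.6, -0.1, -0.8]
grip_width: 0.0851
grasp_force: 0.0
```

```bash
python3 -c "
from h import *
st();pad();print(monitor.observe()['joints'],monitor.observe()['tcp_pos']);print(rel([.5534,-.4028,.23],[.7198,-.6941]))"
```

```text
t 11.575 lever 0.17460591253893182 0.39466998844554246 [ 0.5696 -0.1002 -0.8132] 0.08512796949679598 0.0
pad px 65 (269.1756896972656, 179.55404663085938) (31.729005813598633, 2.794782876968384) face 0.0910940234746365 carriage if free 0.06009402347463651
[ 24.9386   6.5047 -21.7214  96.0966   2.48    77.6828 -75.7266] [ 0.49   -0.0743  0.2476]
[-0.0031  0.3345  0.018   0.002  -0.0026 -0.6037]
```

Request:
servo_tool(motion=[20,-0.003,0.06,0.018,0,0,-0.15,20,-0.003,0.12,0.018,0,0,-0.3,20,-0.003,0.18,0.018,0,0,-0.45,20,-0.003,0.24,0.018,0,0,-0.604,20,-0.003,0.3,0.018,0,0,-0.604,20,-0.003,0.3345,0.018,0,0,-0.604,20,-0.003,0.3345,0.018,0,0,-0.604,20,-0.003,0.3345,0.018,0,0,-0.604,20,-0.003,0.3345,0.018,0,0,-0.604,20,-0.003,0.3345,0.018,0,0,-0.604])

```text
t: 12.88
tcp_pos: [0.5529, -0.4017, 0.2287]
ee_rot: [[0.693, 0.721, 0.0], [0.721, -0.693, 0.0], [0.0, 0.0, -1.0]]
ft_force: [0.3, 0.2, -0.6]
grip_width: 0.0787
grasp_force: 0.0
```

```bash
python3 -c "
from h import *
s=monitor.observe();print(s['t'],s['tcp_pos'],s['ee_rot'],s['joints']);print(rel([.5534,-.4028,.096],[.7198,-.6941]))"
```

```text
12.875 [ 0.5529 -0.4017  0.2287] [[ 0.6929  0.7211  0.0004]
 [ 0.7211 -0.6929  0.    ]
 [ 0.0003  0.0003 -1.    ]] [ 42.0578  30.3845 -14.068   67.2876   7.0995  83.1156 -14.8496]
[-0.0005  0.0011  0.1327  0.0003 -0.0003  0.0018]
```

Request:
servo_tool(motion=[20,-0.0005,0.001,0.05,0,0,0,20,-0.0005,0.001,0.09,0,0,0,20,-0.0005,0.001,0.11,0,0,0,20,-0.0005,0.001,0.132,0,0,0,20,-0.0005,0.001,0.132,0,0,0,255,-0.0005,0.001,0.132,0,0,0,255,-0.0005,0.001,0.132,0,0,0,255,-0.0005,0.001,0.132,0,0,0,255,-0.0005,0.001,0.132,0,0,0,255,-0.0005,0.001,0.132,0,0,0])

```text
t: 14.12
tcp_pos: [0.5541, -0.4046, 0.0986]
ee_rot: [[0.694, 0.72, 0.003], [0.72, -0.694, -0.002], [0.001, 0.004, -1.0]]
ft_force: [0.4, 0.0, 6.3]
grip_width: 0.0531
grasp_force: 62.5
```

```bash
python3 -c "
from h import *
s=monitor.observe();print(s['t'],s['tcp_pos'],s['grip_width'],s['grasp_force'],s['ft_force'])"
```

```text
14.125 [ 0.5541 -0.4046  0.0986] 0.05306849321417967 62.54388093366288 [0.3748 0.0037 6.2871]
```

Request:
servo_tool(motion=[255,0,0,-0.02,0,0,0,255,0,0,-0.05,0,0,0,255,0,0,-0.1,0,0,0,255,0,0,-0.15,0,0,0,255,0,0,-0.19,0,0,0,255,0,0,-0.19,0,0,0])

```text
t: 14.88
tcp_pos: [0.5541, -0.4043, 0.292]
ee_rot: [[0.694, 0.72, 0.007], [0.72, -0.694, -0.004], [0.002, 0.008, -1.0]]
ft_force: [-0.1, 0.3, 0.0]
grip_width: 0.053
grasp_force: 64.0
```

Request:
servo_tool(motion=[255,0.036,-0.036,0,0,0,-0.17,255,0.072,-0.073,0,0,0,-0.34,255,0.108,-0.109,0,0,0,-0.51,255,0.144,-0.146,0,0,0,-0.68,255,0.18,-0.182,0,0,0,-0.85,255,0.216,-0.219,0,0,0,-1.02,255,0.252,-0.255,0,0,0,-1.19,255,0.288,-0.292,0,0,0,-1.36,255,0.324,-0.328,0,0,0,-1.53,255,0.36,-0.364,0,0,0,-1.7,255,0.396,-0.401,0,0,0,-1.87,255,0.432,-0.437,0,0,0,-2.04,255,0.468,-0.474,0,0,0,-2.21,255,0.504,-0.51,0,0,0,-2.38,255,0.54,-0.546,0,0,0,-2.5,255,0.576,-0.583,0,0,0,-2.618,255,0.576,-0.583,0,0,0,-2.618,255,0.576,-0.583,0,0,0,-2.618,255,0.576,-0.583,0,0,0,-2.618,255,0.576,-0.583,0,0,0,-2.618])

```text
t: 17.38
tcp_pos: [0.5337, 0.414, 0.2867]
ee_rot: [[-0.962, -0.274, 0.001], [-0.274, 0.962, -0.0], [-0.001, -0.001, -1.0]]
ft_force: [1.0, 0.0, -1.5]
grip_width: 0.053
grasp_force: 63.9
```

```bash
python3 -c "
from h import *
s=monitor.observe();print(s['t'],s['tcp_pos'],s['ee_rot'],s['grip_width'],s['grasp_force'],s['ft_force'],s['joints']);print(rel([.5344,.4149,.185],[-.275,.961]))
S=capture('scene');T=capture('top')
cv2.imwrite('pics/held.png',np.hstack([cv2.resize(S['img'][90:230,400:540],(400,400),interpolation=2),cv2.resize(T['img'][150:270,110:230],(400,400),interpolation=2)]))"
```

```text
17.375 [0.5337 0.414  0.2867] [[-0.9616 -0.2743  0.0008]
 [-0.2743  0.9616 -0.0004]
 [-0.0007 -0.0006 -1.    ]] 0.053005933879640844 63.87692314339802 [ 0.9934  0.0194 -1.5026] [-12.2198  36.0211 -51.8825  61.3375  27.6853  93.9746  49.9154]
[-0.0009  0.0008  0.1017 -0.0006  0.0007 -0.0008]
```

View pics/held.png

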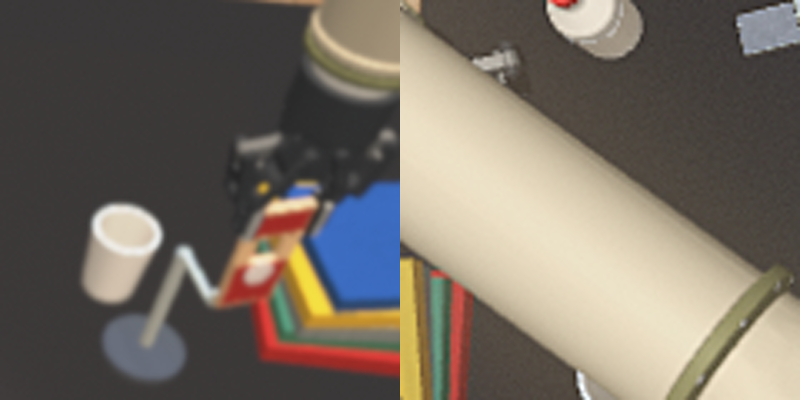

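Left crop: the red face with its white dot faces the scene camera (outward), the right way round. I check tag height and centring against prediction.

Run:
```python
from h import *
s=monitor.observe();S=capture('scene');p=s['tcp_pos'];hx=np.array([.9616,.2743,0]);hy=np.array([-.2743,.9616,0])
for nm,y,z,x in(("botL",-.027,-.0866,.0035),("botR",.027,-.0866,.0035),("topL",-.027,.0344,.005),("topR",.027,.0344,.005),("eye",0,.0004,.005)):
    q=proj(S,p+hx*x+hy*y+[0,0,z]);print(nm,q,"crop",(q-[400,90])*400/140)
h=cv2.cvtColor(S["img"],cv2.COLOR_BGR2HSV);m=cv2.inRange(h,(0,130,60),(9,255,255))|cv2.inRange(h,(172,130,60),(180,255,255))
b=np.zeros_like(m);b[150:200,470:520]=m[150:200,470:520];ys,xs=np.nonzero(b)
P=np.c_[xs,ys]
k,l,stt,ce=cv2.connectedComponentsWithStats(b)
for i in range(1,k):
    if stt[i,4]>8: print(stt[i],cv2.boxPoints(cv2.minAreaRect(np.argwhere(l==i)[:,::-1].astype(np.float32))).tolist())
w=S["img"][...,0].astype(int);
sub=S["img"][178:192,484:500].min(2);yy,xx=np.nonzero(sub>150);print("dot",xx.mean()+484,yy.mean()+178,"pred dot z~20-27",[proj(S,p+hx*.0035+[0,0,z-.0866]) for z in(.024,.0275,.03)])
```

```text
botL [474.8148 196.8871] crop [213.7567 305.3916]
botR [493.9629 194.9216] crop [268.4654 299.7761]
topL [491.2138 164.0538] crop [260.6109 211.5823]
topR [512.0326 162.2222] crop [320.0932 206.3492]
eye [496.5987 173.1052] crop [275.9962 237.4436]
[490 163  20  10 123] [[489.0404357910156, 165.76303100585938], [508.9537048339844, 162.69943237304688], [510.0173034667969, 169.61273193359375], [490.1040344238281, 172.67633056640625]]
[477 181  23  19 195] [[476.71527099609375, 195.91102600097656], [482.94305419921875, 175.98219299316406], [499.56939697265625, 181.1779327392578], [493.34161376953125, 201.1067657470703]]
dot 490.728813559322 182.84745762711864 pred dot z~20-27 [array([487.5756, 189.7961]), array([488.042 , 188.8873]), array([488.3766, 188.2352])]
```

Request:
servo_tool(motion=[255,0,0.001,0.05,0,0,0,255,0,0.001,0.09,0,0,0,255,0,0.001,0.104,0,0,0,255,0,0.001,0.104,0,0,0,255,0,0.001,0.104,0,0,0])

```text
t: 18.15
tcp_pos: [0.5331, 0.4172, 0.1846]
ee_rot: [[-0.961, -0.276, 0.002], [-0.276, 0.961, 0.002], [-0.003, 0.002, -1.0]]
ft_force: [-0.5, 0.6, -0.4]
grip_width: 0.0535
grasp_force: 63.9
```

```bash
python3 -c "
from h import *
s=monitor.observe();print(s['t'],s['tcp_pos'],s['grip_width'],s['ft_force'],s['joints']);print(rel([.4671,.3956,.1815],[-.275,.961]))"
```

```text
18.15 [0.5331 0.4172 0.1846] 0.053513001253571266 [-0.4518  0.6315 -0.439 ] [-10.3904  38.5923 -51.0518  71.5432  29.3034  82.6804  47.6245]
[ 0.0694 -0.0025  0.0029  0.0015  0.0026  0.0014]
```

Request:
servo_tool(motion=[255,0,-0.002,0.003,0,0,0,255,0.0,-0.002,0.003,0,0,0,255,0.015,-0.0025,0.003,0,0,0,255,0.03,-0.0025,0.003,0,0,0,255,0.045,-0.0025,0.003,0,0,0,255,0.06,-0.0025,0.003,0,0,0,255,0.068,-0.0025,0.003,0,0,0,255,0.068,-0.0025,0.003,0,0,0,255,0.068,-0.0025,0.003,0,0,0])

```text
t: 19.27
tcp_pos: [0.4686, 0.395, 0.1794]
ee_rot: [[-0.961, -0.276, 0.0], [-0.276, 0.961, 0.0], [-0.0, 0.0, -1.0]]
ft_force: [0.8, 0.1, -1.3]
grip_width: 0.0529
grasp_force: 63.9
```

```bash
python3 -c "
from h import *
s=monitor.observe();print(s['t'],s['tcp_pos'],s['grip_width'],s['ft_force'],s['wrist_torque']);print(rel([.4668,.3955,.1640],[-.275,.961]))
S=capture('scene')
cv2.imwrite('pics/on.png',cv2.resize(S['img'][140:220,430:510],(600,600),interpolation=2))"
```

```text
19.275 [0.4686 0.395  0.1794] 0.05293896885005591 [ 0.7996  0.0531 -1.3351] [-0.0436 -0.0449  0.0083]
[0.0016 0.0009 0.0154 0.     0.0004 0.0009]
```

View pics/on.png

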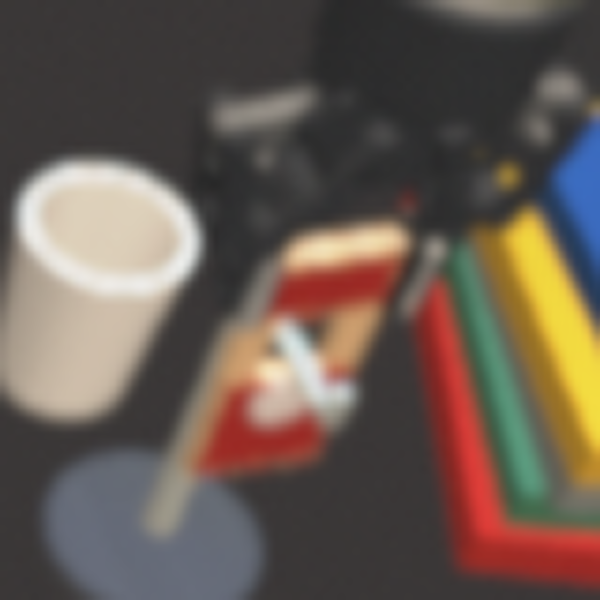

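The hook bar comes out through the window (bar from about (290,330) to the tip (340,400) in the crop), and the red face with its dot is outward. I lower until contact shows.

Request:
servo_tool(motion=[255,0,0,0.005,0,0,0,255,0,0,0.009,0,0,0,255,0,0,0.013,0,0,0,255,0,0,0.015,0,0,0,255,0,0,0.015,0,0,0])

```text
t: 19.95
tcp_pos: [0.4679, 0.3951, 0.1641]
ee_rot: [[-0.961, -0.277, -0.0], [-0.277, 0.961, -0.0], [0.0, -0.0, -1.0]]
ft_force: [0.4, 0.5, -0.7]
grip_width: 0.0531
grasp_force: 63.9
```

```bash
python3 -c "
from h import *
s=monitor.observe();print(s['t'],s['tcp_pos'],s['grip_width'],s['ft_force'],s['wrist_torque'])"
```

```text
19.95 [0.4679 0.3951 0.1641] 0.05306997338120472 [ 0.3755  0.5078 -0.7168] [ 0.0087 -0.0276  0.0049]
```

Request:
servo_tool(motion=[255,0,0,0.001,0,0,0,255,0,0,0.001,0,0,0,150,0,0,0.001,0,0,0,70,0,0,0.001,0,0,0,20,0,0,0.001,0,0,0,20,0,0,0.001,0,0,0,20,0,0,0.001,0,0,0,20,0,0,0.001,0,0,0])

```text
t: 20.95
tcp_pos: [0.468, 0.3952, 0.1634]
ee_rot: [[-0.961, -0.277, 0.0], [-0.277, 0.961, 0.0], [-0.0, 0.0, -1.0]]
ft_force: [0.2, 0.0, -0.4]
grip_width: 0.0785
grasp_force: 0.0
```

Request:
servo_tool(motion=[20,0,0,-0.02,0,0,0,20,0,0,-0.05,0,0,0,20,0,0,-0.1,0,0,0,20,0,0,-0.14,0,0,0,20,0,0,-0.14,0,0,0,20,0,0,-0.14,0,0,0,20,0,0,-0.14,0,0,0,20,0,0,-0.14,0,0,0])

```text
t: 21.95
tcp_pos: [0.4678, 0.3948, 0.3025]
ee_rot: [[-0.961, -0.277, -0.001], [-0.277, 0.961, -0.001], [0.001, -0.001, -1.0]]
ft_force: [0.2, 0.1, 0.4]
grip_width: 0.0788
grasp_force: 0.0
```

```bash
python3 -c "
from h import *
s=monitor.observe();print(s['t'],s['tcp_pos'],s['grip_width'],s['ft_force'])
pad();S=capture('scene')
cv2.imwrite('pics/end.png',np.hstack([cv2.resize(S['img'][140:220,430:510],(400,400),interpolation=2),cv2.resize(S['img'][165:265,295:395],(400,400),interpolation=2)]))"
```

```text
21.95 [0.4678 0.3948 0.3025] 0.07884394920862411 [0.1929 0.0594 0.4396]
pad px 65 (269.25677490234375, 179.54054260253906) (31.729005813598633, 2.6303837299346924) face 0.09085423880129666 carriage if free 0.05985423880129666
```

View pics/end.png

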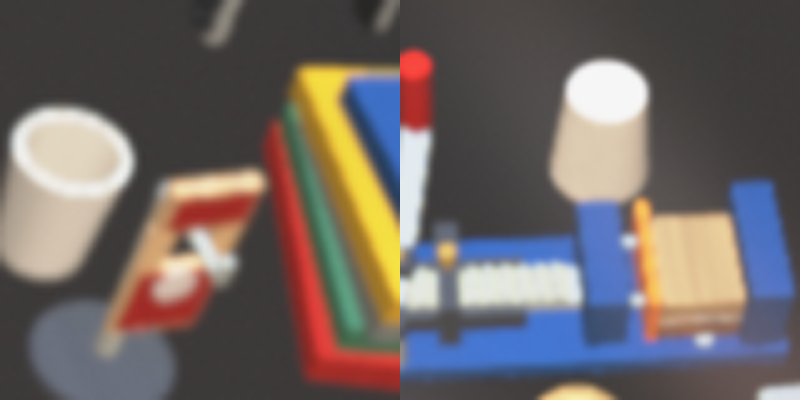

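The tag hangs upright with the bar through its window at crop (205,245), red face outward. The pad still presses the block (crop (645,265)) and the gripper is clear, so I hand in.

```bash
python3 -c "
from h import *
print(close_job())"
```

```text
the job is handed in; nothing more can be done
None
```

The block is clamped after four full lever strokes, the red tag hangs on the hook with its red face outward, and the job is handed in at about 22 s; the judge returned no verdict.

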